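# Centre a dish on the reading tray and index the latched tray under the head

### The arm

A 6-joint arm with a two-finger parallel gripper is mounted at the origin on a cart in front of the work surface, level with it; the furniture and walls round the work are solid. World frame = base frame: x ahead of the robot, y to its left, z up, the work surface at z = 0. Lengths are in m, angles in rad, forces in N, time in s.
With the tool pointing down it reaches from about 0.375 to 0.9 m from the base axis. Payload 3.1 kg.
Tool frame: the origin (TCP) lies on the centre line of the jaws, within the pads' length; the fingertips stand robot.nose_length ahead of it and the grasp point (between the pads) lies 6 mm ahead of it (robot.nose_length is the distance from the TCP to the fingertips, in m); z points along the fingers, y is the line along which they close (so a half turn about z gives the same grasp; the last joint's range is limited). The gripper opens to 87 mm and grips with 3 to 60 N. Pads are 19 mm wide; open, the fingers measure 117 mm over their backs; the gripper's body (75 mm by 190 mm) begins 51 mm behind the grasp point.
Start: joints at [-1.446, 0.527, 1.433, -0, 1.181, -0.178], TCP at [0.186, -0.597, 0.248] pointing down, gripper open.
Joint ranges: [-3.08, 3.08], [-0.75, 2.2], [0.22, 2.44], [-1.43, 4.57], [0, 2.65], [-2.85, 2.85]. Speed limits (rad/s): [2.79, 2.79, 3.14, 3.14, 3.14, 3.14].

### API

Orientations are given as a unit quaternion [x, y, z, w].
In Python, from rig import robot gives the robot as it stands.
- The arm moves only by the shell command python3 -m crank 'ROWS' [FORCE]. ROWS is JSON, one flat list of numbers, 7 for each row, row after row: the shift along the tool's x, y, z in mm, then the turn, a rotation vector about the tool's x, y, z in degrees, then the closure in counts, from 0 (fully open) to 255 (shut). In form: [x, y, z, ax, ay, az, fingers, x, y, z, ax, ay, az, fingers, ...]. A call has exactly 5 rows; each row is the pose to reach, as a shift and turn from the pose commanded when the call began, along the tool's axes at that moment; what a row does not reach only later rows make up. A row lasts 1/12 s, in which the tool goes at most 41.7 mm and 7.16 degrees, less where a joint would pass 70% of its speed; a pose out of reach is approached as far as the arm can. A call with a gripper value outside its range is refused whole. The fingers move at their own pace and stop on an object; FORCE is the grip in N (left out, the last holds). Time passes only in rows, so rows that repeat a pose let the fingers close, or fill a call up. It gives the time, the measured TCP pose, the force, the opening and the grip force at its end, in the units of the state.
- robot.get_obs(): the state, without advancing time (a new reading comes with each control period).
- robot.camera(name): name is "side" or "top" or "wrist"; returns a dict with "pixels" (420x560x3 uint8, red, green, blue), "intrinsics" (3x3 intrinsics, pixels), "extrinsics" (4x4, takes a point from camera to world coordinates); the wrist camera has in their place "mount" (4x4, takes a point from camera to tool coordinates, whose origin is the TCP and whose axes are the flange's). Camera axes: x right, y down, z forward; pixel columns grow to the right and rows downward; lengths in m; the calibration is good to about 2 mm. A picture is of the moment at which its call begins: read the wrist's pose just before it. There is no depth.
- robot.hand_in(): hands the job in; it is judged then, once.
The state is a dict: "time": time; "q": joint angles; "joint_velocities": joint speeds; "joint_torque": joint torques, N m; "position": TCP position; "tool_rot": TCP orientation; "ft_force": force on the tool from outside, world axes, zero at the start; "moment": the same for the moment, N m; "grip_width": finger opening in m; "grip_force": force on a finger pad.
Only numpy, scipy, OpenCV 4.12 (cv2) and the standard library are available. Lean on these libraries where they do the work, as an engineer would, in place of code of your own. Each camera call takes 0.05 s, during which the arm holds its last target. There are 200 camera calls.

### The job

First nudge the petri dish along the tray, without lifting it off, until it sits centred on the tray's cross, wholly inside the scribed ring. Then squeeze the latch tab against the tray's grip, slide the tray on to the next detent so that the dish stands under the reading head, and let go so that the tab springs out and locks the tray there, with the dish still centred.

Things in the scene. Friction and masses are not known exactly. Their poses are not given: they have to be found in the camera images.
- stand: Fixed grey plate-reading stand, base plate 265 x 370 x 8 mm. Origin on the bench top, straight below the lens of its reading head, midway along the rails. The tray slides along its +y (roughly to the robot's left); its x points to the back, away from the robot. Two vials and tweezers lie loose on its back edge.
- lens (a point): Lower end of the reading head's lens tube (30 mm across), 58 mm above the bench, over the stand's origin. The tube hangs from an arm 36 mm wide (y), 66 to 86 mm above the bench, from stand x = -26 mm back to a column 42 x 70 mm (x, y), 88 mm high, at x = +74 to +116 mm.
- comb_mid (a point): Middle notch of the dark steel comb along the stand's front edge (stand x = -130 to -142 mm, 22 mm high); this point is on its top, at stand y = 0. Notches at stand y = -100, 0 and +100 mm, with a white tick on the front of each, are the three detents.
- tray (a joint): Travel of the dark metal tray along the stand's +y, m: 0 in the first detent (the start, right of the head), 0.100 in the next (mark under the lens), 0.200 in the last. Range -0.0015 to 0.2015; drags with about 1 N; about 2 mm of play either way in a notch. Between detents a released tab rides on the comb and drops into the next notch that it meets.
- tray_mark (a point): Crossing of the thin white lines scribed on the flat dark tray (128 x 140 mm, top 30 mm above the bench, no rim), on the tray's upper face; moves with the tray, axes as the stand's. A white scribed ring of 101 mm diameter surrounds it.
- grip_top (a point): Centre of the upper end of the black grip block standing on the tray's front neck, 106 mm in front (stand -x) of the mark; axes as the stand's. The block is 22 mm deep (x), 30 mm wide (y) and rises from 30 to 80 mm above the bench.
- latch_tab (a joint): Inward travel of the latch tab, m: 0 sprung out (tooth in a notch, tray locked), 0.008 fully pressed (toward the grip, stand +x); the tray is free from about 0.006. Spring force 4 N out, 8 N pressed. Grip and tab measure 36 mm over both when out, 28 mm when pressed; pinching both between the fingers from above with about 20 N presses the tab and carries the tray.
- tab_face (a point): Centre of the front face of the steel latch tab, an upright plate in front of the grip, 5 mm thick (x), 28 mm wide (y), from 43 to 79 mm above the bench; below that a 10 mm wide foot goes down into the comb. With the tab out this point is 25 mm in front (stand -x) of the grip's centre.
- dish: Loose open grey petri dish, 87 mm across, 14 mm high, about 60 g, lying on the tray 15 to 40 mm off the mark, toward the side away from the head. Origin at the centre of its underside.
There are look-alikes about, which are no part of the job. There is more than one size of the dish; the one meant has the size given above.

How it is judged:
On the way, in this order (a step that is already met when the one before it is completed fails the run):
1. the dish lies centred on the mark (within 7 mm) and is let be, while the tray is still in its first detent (horizontal distance between dish and tray_mark below 0.007 m and value of joint tray below 0.005 m and contact force between the fingers and dish below 0.05 N and linear speed of dish below 0.01 m/s), for 0.2 s.
2. the tray is at the next detent (value of joint tray between 0.095 and 0.105 m), for 0.2 s.
At the end, for the whole second after the job is handed in: The tray stands in the next detent (0.100 m within 4 mm) with the tab sprung out (within 2 mm), and the dish lies flat and still on the tray, its centre within 7 mm of the mark (value of joint tray between 0.096 and 0.104 m and value of joint latch_tab below 0.002 m and horizontal distance between dish and tray_mark below 0.007 m and angle between dish's own z axis and vertical below 0.05 rad and linear speed of dish below 0.01 m/s); the robot touches nothing.
It fails at once if the dish is lifted more than 8 mm off the tray, tipped by more than 0.3 rad or knocked off (z of dish in the frame of tray_mark above 0.008 m or z of dish in the frame of tray_mark below -0.01 m or angle between dish's own z axis and vertical above 0.3 rad).
It fails at once if the tray is slid past the next detent to the last one (value of joint tray above 0.15 m).
It also fails if it takes over 48 s, if anything falls off the work surface, if the arm or the gripper's body presses on something with over 40 N, if the wrist force passes 120 N, or if a joint passes its speed limit or range.

## Working session

There is one attempt and no reset: what is moved stays moved. The work goes in short steps, Python scripts to look and compute and a shell command to move; the robot and the scene stay as the last step left them, time stands still between calls to the robot, and variables do not carry over. Pictures are saved under pics/ and viewed, at most 10 in all, crops included, and the job is handed in when it is done.

```bash
ls; mkdir -p pics; python3 - <<'E'
from rig import robot
import cv2,numpy as np
o=robot.get_obs();print({k:np.round(v,4).tolist() for k,v in o.items()},robot.nose_length)
for n in("top","side"):
    c=robot.camera(n);cv2.imwrite(f"pics/{n}0.png",c["pixels"][:,:,::-1]);print(n,c["intrinsics"].round(2).tolist(),c["extrinsics"].round(4).tolist())
c=robot.camera("wrist");cv2.imwrite(f"pics/w0.png",c["pixels"][:,:,::-1]);print(c["intrinsics"].round(2).tolist(),c["mount"].round(4).tolist())
E
```

```text
pics
{'time': 0.0, 'q': [-1.4465, 0.5285, 1.4339, 0.0, 1.1814, -0.1785], 'joint_velocities': [0.0008, -0.0002, 0.0014, -0.0003, -0.0009, 0.0009], 'joint_torque': [-0.0004, -44.0044, -17.6595, 0.0633, 0.0582, -0.0002], 'position': [0.1863, -0.5959, 0.2466], 'tool_rot': [0.9886, 0.1508, 0.0, -0.0011], 'ft_force': [0.1023, 0.319, 0.1125], 'moment': [0.008, -0.068, 0.0402], 'grip_force': 0.0, 'grip_width': 0.0871} 0.025
top [[532.83, 0.0, 280.19], [0.0, 532.83, 202.23], [0.0, 0.0, 1.0]] [[0.0005, -0.9879, 0.1553, 0.4248], [-0.9998, 0.0024, 0.0181, -0.1544], [-0.0182, -0.1553, -0.9877, 1.1554], [0.0, 0.0, 0.0, 1.0]]
side [[477.65, 0.0, 274.26], [0.0, 477.65, 220.21], [0.0, 0.0, 1.0]] [[-0.986, -0.0725, 0.1501, 0.4187], [-0.1666, 0.4643, -0.8699, 0.6935], [-0.0066, -0.8827, -0.4699, 0.5355], [0.0, 0.0, 0.0, 1.0]]
[[336.15, 0.0, 280.21], [0.0, 336.15, 210.95], [0.0, 0.0, 1.0]] [[-0.0014, -0.9662, -0.2579, 0.0705], [1.0, -0.0011, -0.0013, 0.0004], [0.001, -0.2579, 0.9662, -0.137], [0.0, 0.0, 0.0, 1.0]]
```

View pics/top0.png

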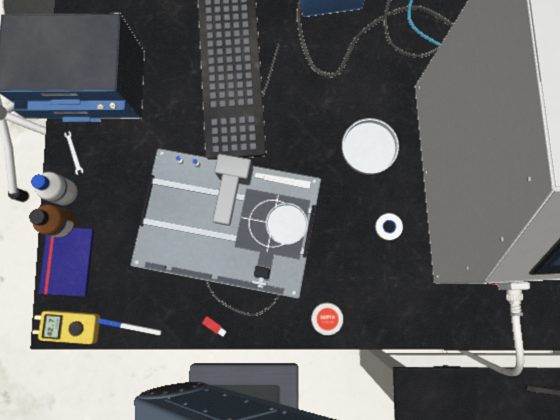

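View pics/side0.png

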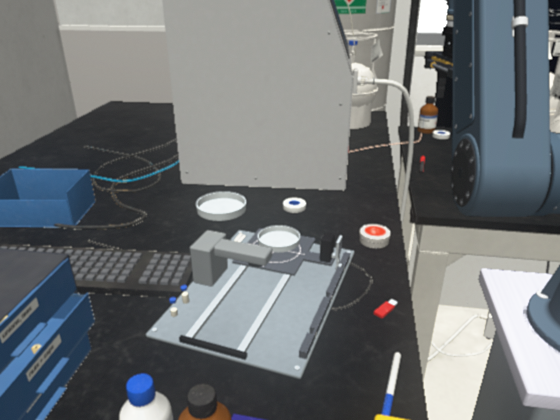

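The top view shows the stand tilted about 10°, with the tray at right (mark ~(268,221)), the dish ~(287,224), the grip ~(263,271), and the head arm at (230,190). I'll enlarge the tray area.

```bash
python3 - <<'E'
import cv2
i=cv2.imread("pics/top0.png")[145:305,125:335]
cv2.imwrite("pics/c1.png",cv2.resize(i,None,fx=3.75,fy=3.75,interpolation=cv2.INTER_CUBIC))
E
```

```text
(no output)
```

View pics/c1.png

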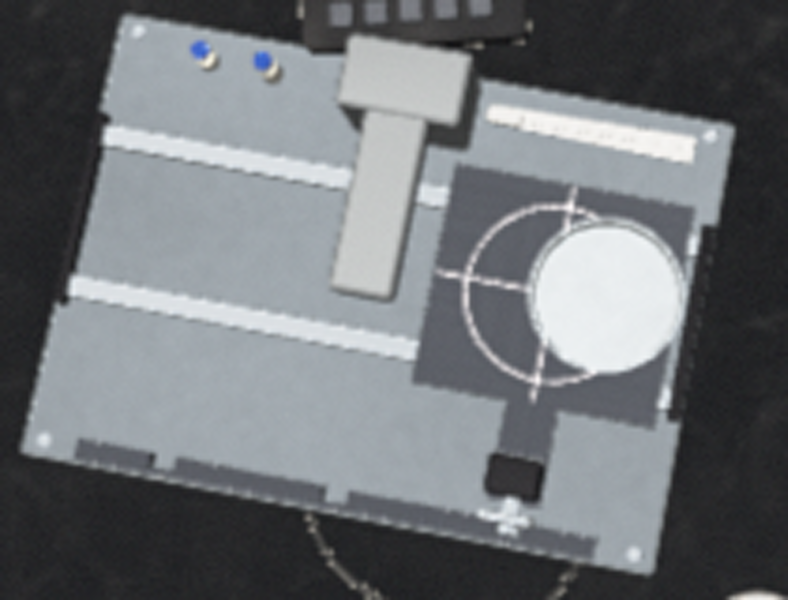

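```bash
cat > h.py <<'E'
import numpy as np,cv2
from rig import robot
from scipy.spatial.transform import Rotation as R
C=robot.camera("top");K=C["intrinsics"];E=C["extrinsics"]
def px(u,v,z,K=K,E=E):
    d=E[:3,:3]@np.linalg.inv(K)@[u,v,1];o=E[:3,3];return o+d*(z-o[2])/d[2]
def cr(x,y,z): return px((x+.5)/3.75-.5+125,(y+.5)/3.75-.5+145,z)
E
python3 - <<'E'
from h import *
p={n:cr(*a) for n,a in dict(TL=(120,14,.008),TR=(733,124,.008),BR=(655,575,.008),BL=(22,453,.008),mark=(554,291,.03),dish=(607,295,.044),dl=(528,293,.044),dr=(686,297,.044),grip=(516,476,.08),lensarmtip=(363,294,.086),n0=(337,493,.022)).items()}
for k,v in p.items():print(k,v.round(4))
n=np.linalg.norm
print(n(p['TL']-p['TR']),n(p['TL']-p['BL']),n(p['dl']-p['dr']),n(p['mark']-p['grip']))
for a,b in(('TR','TL'),('BR','BL'),):
    d=p[b]-p[a];print(np.degrees(np.arctan2(-d[0],d[1])))
for a,b in(('BL','TL'),('BR','TR'),('grip','mark')):
    d=p[b]-p[a];print(np.degrees(np.arctan2(d[1],d[0])))
th=np.radians(-10.5)
E
```

```text
TL [0.7273 0.1417 0.008 ]
TR [ 0.6595 -0.2209  0.008 ]
BR [ 0.3998 -0.174   0.008 ]
BL [0.4684 0.1886 0.008 ]
mark [ 0.5588 -0.1172  0.03  ]
dish [ 0.5548 -0.1473  0.044 ]
dl [ 0.556  -0.1031  0.044 ]
dr [ 0.5536 -0.1915  0.044 ]
grip [ 0.4534 -0.0988  0.08  ]
lensarmtip [ 0.5507 -0.0159  0.086 ]
n0 [0.4454 0.0051 0.022 ]
0.3688162675170072 0.2630754207556998 0.08843322134781571 0.11809070515462913
-10.5835516021429
-10.711465340188422
-10.2872709586818
-10.24149751223488
-9.89628836182157
```

```bash
python3 -m crank '[12,-37,0,0,0,-6,138, 25,-75,0,0,0,-12,138, 37,-112,0,0,0,-18,138, 50,-150,0,0,0,-24,138, 62,-187,0,0,0,-31,138]' 20
python3 - <<'E'
from h import *
o=robot.get_obs();print(o['position'],R.from_quat(o['tool_rot']).as_euler('xyz',degrees=True),o['grip_width'])
r=R.from_quat(o['tool_rot']).as_matrix();print(1e3*r.T@(np.array([.5419,-.2086,.16])-o['position']),np.degrees(np.arctan2(r[1,1],r[0,1])),o['q'])
E
```

```text
time: 0.62
position: [0.1897, -0.3973, 0.2473]
tool_rot: [0.911, 0.412, 0.0, -0.0]
ft_force: [1.0, 0.0, 0.3]
grip_width: 0.0613
grip_force: 0.0
[ 0.18887566 -0.38543075  0.24559597] [-179.24298355   -0.65434379   49.03187648] 0.0577674318603831
[363.97560028 151.79526309  87.7606317 ] -40.95947773099778 [-1.37732656e+00  2.74211212e-01  1.89225182e+00  1.05140621e-03
  9.92571553e-01 -6.62955680e-01]
```

```bash
python3 -m crank '[36,15,0,0,0,-6,138, 72,30,0,0,0,-12,138, 108,45,0,0,0,-18,138, 144,60,0,0,0,-24,138, 180,75,0,0,0,-31,138]' | head -2
python3 - <<'E'
from h import *
o=robot.get_obs();print(o['position'],R.from_quat(o['tool_rot']).as_euler('xyz',degrees=True),o['grip_width'])
r=R.from_quat(o['tool_rot']).as_matrix();print(1e3*r.T@(np.array([.5419,-.2086,.16])-o['position']),np.degrees(np.arctan2(r[1,1],r[0,1])),o['q'])
E
```

```text
time: 1.08
position: [0.367, -0.3141, 0.2477]
[ 0.37268582 -0.31121959  0.24797264] [ 1.79660780e+02 -1.05352161e-01  8.00961344e+01] 0.04037099051318602
[130.03242961 148.51751954  89.09274082] -9.904489369374678 [-0.92961937  0.33871154  1.77610018  0.00632474  1.02374763 -0.76004061]
```

```bash
python3 -m crank '[25,29,10,0,0,0,138, 50,58,25,0,0,0,138, 75,87,40,0,0,0,138, 102,116,60,0,0,0,138, 128,146,80,0,0,0.5,138]' | head -2
python3 -m crank '[0,0,8,0,0,0,138, 0,0,8,0,0,0,138, 0,0,8,0,0,0,138, 0,0,8,0,0,0,138, 0,0,8,0,0,0,138]'
python3 - <<'E'
from h import *
o=robot.get_obs();c=robot.camera("wrist");cv2.imwrite("pics/w1.png",c["pixels"][:,:,::-1])
r=R.from_quat(o['tool_rot']).as_matrix();print(o['position'],np.degrees(np.arctan2(r[1,1],r[0,1])),o['grip_width'])
np.savez("w1.npz",p=o['position'],r=r,K=c["intrinsics"],M=c["mount"])
E
```

```text
time: 1.55
position: [0.5299, -0.2177, 0.1693]
time: 1.97
position: [0.5278, -0.2198, 0.163]
tool_rot: [0.773, 0.634, 0.0, 0.001]
ft_force: [-0.3, 0.6, 0.3]
grip_width: 0.0396
grip_force: 0.0
[ 0.52786942 -0.21983305  0.16311604] -11.274933685181637 0.039929413273199356
```

View pics/w1.png

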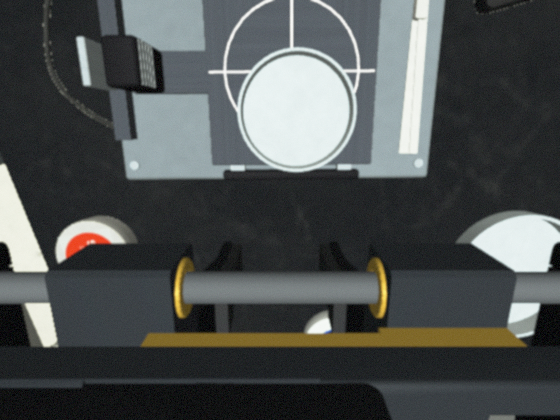

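The wrist view shows the cross at (292,72) and the dish rim centred at about (297,109), with the fingers clear of the stand. Next I'll compute both positions.

```bash
python3 - <<'E'
from h import *
d=np.load("w1.npz");T=np.eye(4);T[:3,:3]=d['r'];T[:3,3]=d['p'];E=T@d['M']
s=np.radians(-10.5);S=np.array([[np.cos(s),np.sin(s)],[-np.sin(s),np.cos(s)]])
for n,a in dict(mark=(292,72,.03),dish=(297,109.5,.044),l=(237,110,.044),r=(357,110,.044),yt=(292,5,.03),xr=(375,70,.03),xl=(208,72,.03),grip=(120,63,.08)).items():
    p=px(*a,d['K'],E);print(n,p.round(4),"tool-rel stand(x,y)",(1e3*S@(p[:2]-d['p'][:2])).round(1))
E
```

```text
mark [ 0.5576 -0.1179  0.03  ] tool-rel stand(x,y) [ 10.7 105.7]
dish [ 0.5556 -0.1454  0.044 ] tool-rel stand(x,y) [13.7 78.3]
l [ 0.5126 -0.1371  0.044 ] tool-rel stand(x,y) [-30.1  78.6]
r [ 0.5985 -0.1543  0.044 ] tool-rel stand(x,y) [57.5 77.3]
yt [ 0.566 -0.074  0.03 ] tool-rel stand(x,y) [ 11.  150.3]
xr [ 0.6188 -0.1287  0.03  ] tool-rel stand(x,y) [ 72.8 106.2]
xl [ 0.496  -0.1055  0.03  ] tool-rel stand(x,y) [-52.2 106.6]
grip [ 0.4534 -0.0985  0.08  ] tool-rel stand(x,y) [-95.3 105.7]
```

```bash
python3 -m crank '[0,11,25,0,0,-0.7,138, 2,11,55,0,0,-0.7,138, 5,11,80,0,0,-0.7,138, 5,11,102,0,0,-0.7,138, 5,11,102,0,0,-0.7,138]'
python3 -m crank '[5,0,0,0,0,0,138, 10,0,0,0,0,0,138, 15,0,0,0,0,0,138, 18,0,0,0,0,0,138, 20,0,0,0,0,0,138]'
python3 - <<'E'
from h import *
o=robot.get_obs();r=R.from_quat(o['tool_rot']).as_matrix()
s=np.radians(-10.5);S=np.array([[np.cos(s),np.sin(s)],[-np.sin(s),np.cos(s)]])
print(o['position'],np.degrees(np.arctan2(r[1,1],r[0,1])),"rel mark",1e3*S@(o['position'][:2]-[.558,-.1176]))
E
```

```text
time: 2.53
position: [0.5374, -0.2147, 0.0566]
tool_rot: [0.769, 0.639, -0.001, -0.004]
ft_force: [-0.7, 0.2, -1.0]
grip_width: 0.0402
grip_force: 0.0
time: 2.95
position: [0.5445, -0.1957, 0.0614]
tool_rot: [0.768, 0.64, 0.0, 0.001]
ft_force: [-0.3, -0.8, -0.1]
grip_width: 0.0399
grip_force: 0.0
[ 0.54435345 -0.19545376  0.06116857] -10.399167031735608 rel mark [  0.7696839  -79.03697641]
```

```bash
python3 -m crank '[2,0,0,0,0,0,138, 5,0,0,0,0,0,138, 8,0,0,0,0,0,138, 11,0,0,0,0,0,138, 14,0,0,0,0,0,138]' |head -2
python3 -m crank '[3,0,0,0,0,0,138, 6,0,0,0,0,0,138, 9,0,0,0,0,0,138, 11,0,0,0,0,0,138, 12,0,0,0,0,0,138]' 
python3 - <<'E'
from h import *
o=robot.get_obs();r=R.from_quat(o['tool_rot']).as_matrix()
s=np.radians(-10.5);S=np.array([[np.cos(s),np.sin(s)],[-np.sin(s),np.cos(s)]])
print(o['position'],"rel mark",1e3*S@(o['position'][:2]-[.558,-.1176]))
c=robot.camera("wrist");cv2.imwrite("pics/w2.png",c["pixels"][:,:,::-1])
np.savez("w2.npz",p=o['position'],r=r,K=c["intrinsics"],M=c["mount"])
E
```

```text
time: 3.42
position: [0.5463, -0.1821, 0.06]
time: 3.83
position: [0.5485, -0.1701, 0.06]
tool_rot: [0.768, 0.64, -0.0, -0.0]
ft_force: [0.1, -0.9, 0.6]
grip_width: 0.0399
grip_force: 0.2
[ 0.54846171 -0.17008576  0.0599742 ] rel mark [  0.18620077 -53.34509432]
```

View pics/w2.png

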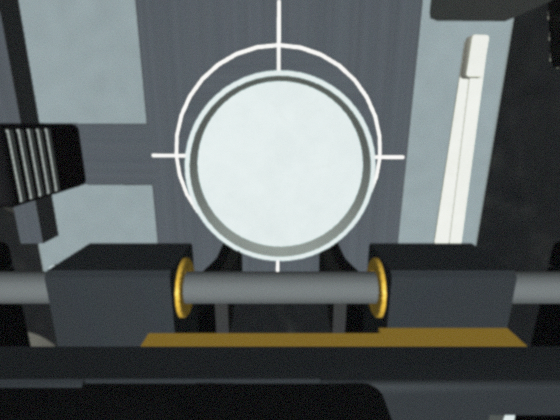

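The cross is at about (278,156), and the dish rim spans columns 186–376 and rows 70–261. The dish is nearly centred but still short of the mark.

```bash
python3 - <<'E'
from h import *
d=np.load("w2.npz");T=np.eye(4);T[:3,:3]=d['r'];T[:3,3]=d['p'];E=T@d['M']
s=np.radians(-10.5);S=np.array([[np.cos(s),np.sin(s)],[-np.sin(s),np.cos(s)]])
m=px(278.5,156,.03,d['K'],E)
for n,a in dict(mark=(278.5,156,.03),l=(186,164,.044),r=(376,164,.044),t=(281,70,.044),b=(281,261,.044),rt=(279,45,.03)).items():
    p=px(*a,d['K'],E);print(n,p.round(4),"rel mark",(1e3*S@(p[:2]-m[:2])).round(1))
E
```

```text
mark [ 0.5577 -0.1173  0.03  ] rel mark [0. 0.]
l [ 0.516  -0.1118  0.044 ] rel mark [-41.9  -2.2]
r [ 0.6008 -0.1275  0.044 ] rel mark [44.3 -2.2]
t [ 0.5657 -0.0806  0.044 ] rel mark [ 1.2 37.5]
b [ 0.5498 -0.1663  0.044 ] rel mark [  1.2 -49.7]
rt [ 0.5671 -0.0681  0.03  ] rel mark [ 0.3 50. ]
```

```bash
python3 -m crank '[2,0,0,0,0,0,138, 4,0,0,0,0,0,138, 5,0,0,0,0,0,138, 6,0,0,0,0,0,138, 6,0,0,0,0,0,138]' |head -2
python3 -m crank '[-3,0,0,0,0,0,138, -8,0,0,0,0,0,138, -16,0,0,0,0,0,138, -24,0,0,0,0,0,138, -30,0,0,0,0,0,138]' |head -2
python3 -m crank '[0,0,-30,0,0,0,60, 0,0,-65,0,0,0,60, 0,0,-90,0,0,0,60, 0,0,-100,0,0,0,60, 0,0,-100,0,0,0,60]' 
python3 - <<'E'
from h import *
o=robot.get_obs();r=R.from_quat(o['tool_rot']).as_matrix()
s=np.radians(-10.5);S=np.array([[np.cos(s),np.sin(s)],[-np.sin(s),np.cos(s)]])
print(o['position'],"rel mark",1e3*S@(o['position'][:2]-[.558,-.1176]))
c=robot.camera("wrist");cv2.imwrite("pics/w3.png",c["pixels"][:,:,::-1])
np.savez("w3.npz",p=o['position'],r=r,K=c["intrinsics"],M=c["mount"])
E
```

```text
time: 4.4
position: [0.5496, -0.1644, 0.06]
time: 4.82
position: [0.5441, -0.1956, 0.0601]
time: 5.23
position: [0.5456, -0.1956, 0.1627]
tool_rot: [0.769, 0.64, 0.001, 0.003]
ft_force: [0.1, 0.0, -0.1]
grip_width: 0.0632
grip_force: 0.0
[ 0.54442563 -0.19488668  0.16082819] rel mark [  0.73731706 -78.46623808]
```

View pics/w3.png

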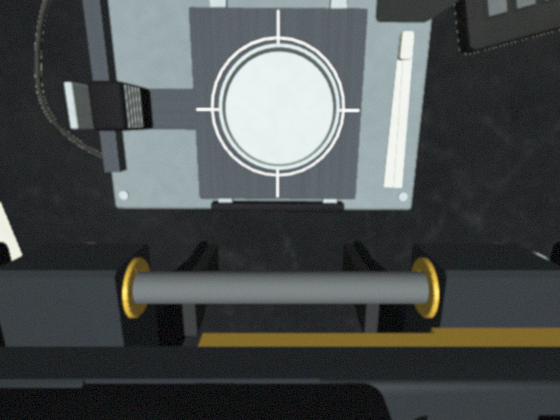

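The dish is centred in the ring (rim centre ~(280,106), cross ~(278,108)). Next I'll move over the grip and descend.

```bash
python3 -m crank '[20,-27,0,0,0,0,45, 40,-55,0,0,0,0,45, 60,-83,0,0,0,0,45, 74,-103,0,0,0,0,45, 78,-110,0,0,0,0,45]' |head -2
python3 -m crank '[0,0,0,0,0,0,45, 0,0,10,0,0,0,45, 0,0,20,0,0,0,45, 0,0,20,0,0,0,45, 0,0,20,0,0,0,45]' 
python3 - <<'E'
from h import *
o=robot.get_obs();r=R.from_quat(o['tool_rot']).as_matrix()
s=np.radians(-10.5);S=np.array([[np.cos(s),np.sin(s)],[-np.sin(s),np.cos(s)]])
print(o['position'],"rel mark",1e3*S@(o['position'][:2]-[.558,-.1175]),np.degrees(np.arctan2(r[1,1],r[0,1])))
c=robot.camera("wrist");cv2.imwrite("pics/w4.png",c["pixels"][:,:,::-1])
c=robot.camera("side");cv2.imwrite("pics/s4.png",cv2.resize(c["pixels"][180:340,180:400,::-1],None,fx=3.6,fy=3.6))
E
```

```text
time: 5.75
position: [0.4444, -0.0936, 0.1579]
time: 6.17
position: [0.4512, -0.0986, 0.1393]
tool_rot: [0.769, 0.64, -0.0, -0.0]
ft_force: [-1.1, 0.4, -0.4]
grip_width: 0.0714
grip_force: 0.0
[ 0.45118319 -0.09855647  0.13963678] rel mark [-108.48033247   -0.83949888] -10.492147103420788
```

View pics/s4.png

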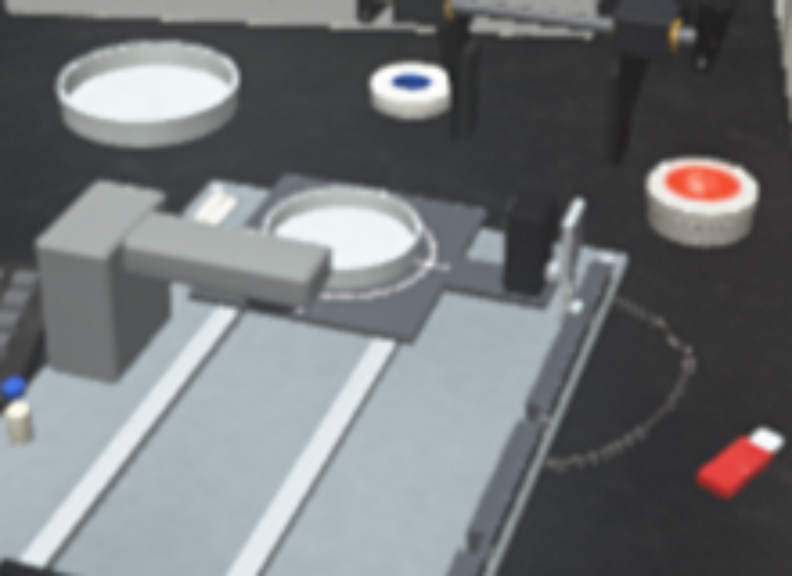

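The fingers (462,~130) and (620,~150) straddle the grip and tab. I'll descend and squeeze.

```bash
python3 -m crank '[0,0,20,0,0,0,45, 0,0,40,0,0,0,45, 0,0,58,0,0,0,45, 0,0,67,0,0,0,45, 0,0,67,0,0,0,45]' 20
python3 -m crank '[0,0,0,0,0,0,45, 0,0,0,0,0,0,150, 0,0,0,0,0,0,190, 0,0,0,0,0,0,255, 0,0,0,0,0,0,255]' 20
python3 -m crank '[0,0,0,0,0,0,255, 0,0,0,0,0,0,255, 0,0,0,0,0,0,255, 0,0,0,0,0,0,255, 0,0,0,0,0,0,255]' 20
```

```text
time: 6.73
position: [0.4496, -0.0974, 0.0718]
tool_rot: [0.769, 0.64, -0.001, -0.001]
ft_force: [-0.5, 0.1, 0.2]
grip_width: 0.0716
grip_force: 0.0
time: 7.15
position: [0.4505, -0.0977, 0.0737]
tool_rot: [0.769, 0.64, 0.0, 0.001]
ft_force: [-0.2, 0.5, -0.2]
grip_width: 0.053
grip_force: 0.0
time: 7.57
position: [0.4499, -0.0973, 0.073]
tool_rot: [0.769, 0.64, -0.0, -0.0]
ft_force: [-1.6, -0.5, 2.4]
grip_width: 0.0277
grip_force: 20.0
```

```bash
python3 -m crank '[1,0,0,0,0,0,255, 4,0,0,0,0,0,255, 9,0,0,0,0,0,255, 15,0,0,0,0,0,255, 21,0,0,0,0,0,255]' 20
python3 -m crank '[6,0,0,0,0,0,255, 12,0,0,0,0,0,255, 18,0,0,0,0,0,255, 24,0,0,0,0,0,255, 30,0,0,0,0,0,255]' 20
python3 -m crank '[6,0,0,0,0,0,255, 12,0,0,0,0,0,255, 18,0,0,0,0,0,255, 23,0,0,0,0,0,255, 28,0,0,0,0,0,255]' 20
python3 -m crank '[5,0,0,0,0,0,255, 10,0,0,0,0,0,255, 15,0,0,0,0,0,255, 18,0,0,0,0,0,255, 20,0,0,0,0,0,255]' 20
python3 -m crank '[1,0,0,0,0,0,255, 1,0,0,0,0,0,255, 1,0,0,0,0,0,255, 1,0,0,0,0,0,255, 1,0,0,0,0,0,255]' 20
python3 - <<'E'
from h import *
o=robot.get_obs()
s=np.radians(-10.5);S=np.array([[np.cos(s),np.sin(s)],[-np.sin(s),np.cos(s)]])
print("moved",1e3*S@(o['position'][:2]-[.4499,-.0973]))
c=robot.camera("wrist");cv2.imwrite("pics/w5.png",c["pixels"][:,:,::-1])
c=robot.camera("side");cv2.imwrite("pics/s5.png",cv2.resize(c["pixels"][180:340,180:400,::-1],None,fx=3.6,fy=3.6))
E
```

```text
time: 7.98
position: [0.4539, -0.0763, 0.0731]
tool_rot: [0.769, 0.64, -0.0, -0.0]
ft_force: [-2.4, -1.0, 2.0]
grip_width: 0.0278
grip_force: 20.0
time: 8.4
position: [0.4595, -0.0466, 0.073]
tool_rot: [0.769, 0.64, 0.0, 0.0]
ft_force: [-2.1, -1.7, 1.8]
grip_width: 0.0278
grip_force: 20.0
time: 8.82
position: [0.4648, -0.0193, 0.073]
tool_rot: [0.769, 0.64, 0.0, 0.0]
ft_force: [-1.9, -1.6, 2.3]
grip_width: 0.0279
grip_force: 20.0
time: 9.23
position: [0.4685, 0.0002, 0.073]
tool_rot: [0.768, 0.64, 0.0, 0.0]
ft_force: [-1.7, -1.2, 1.1]
grip_width: 0.0276
grip_force: 20.0
time: 9.65
position: [0.4686, 0.0008, 0.0731]
tool_rot: [0.769, 0.64, 0.0, 0.0]
ft_force: [1.6, 1.2, 1.1]
grip_width: 0.0277
grip_force: 20.0
moved [ 0.50891467 99.798387  ]
```

View pics/s5.png

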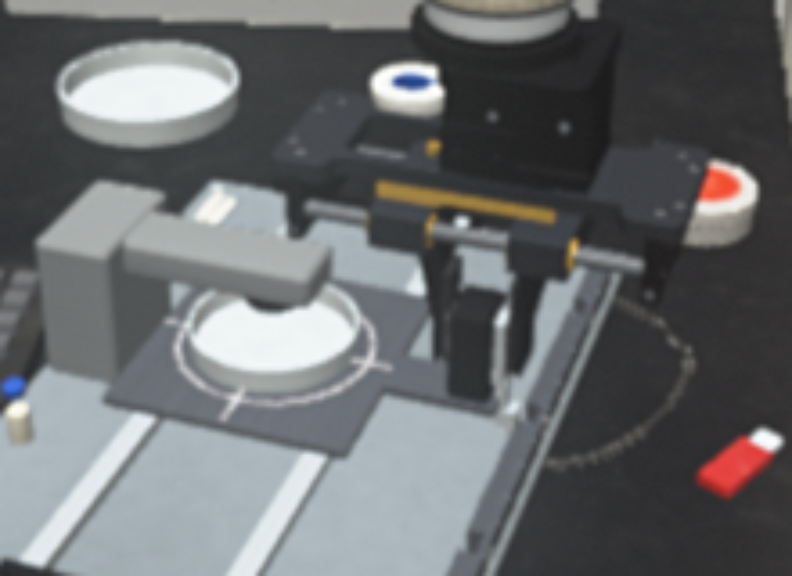

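The dish sits under the lens, centred in its ring, with the tab foot at the middle notch (515,410). I'll release, rise and check.

```bash
python3 -m crank '[0,0,0,0,0,0,200, 0,0,0,0,0,0,150, 0,0,0,0,0,0,100, 0,0,0,0,0,0,50, 0,0,0,0,0,0,45]' 20
python3 -m crank '[0,0,0,0,0,0,45, 0,0,0,0,0,0,45, 0,0,0,0,0,0,45, 0,0,-10,0,0,0,45, 0,0,-25,0,0,0,45]'
python3 -m crank '[0,0,-25,0,0,0,45, 0,0,-55,0,0,0,45, 0,0,-85,0,0,0,45, 0,0,-110,0,0,0,45, 0,0,-115,0,0,0,45]'
python3 - <<'E'
from h import *
o=robot.get_obs();print(o['position'])
c=robot.camera("wrist")["pixels"];t=robot.camera("top")["pixels"];s=robot.camera("side")["pixels"]
cv2.imwrite("pics/w6.png",c[:,:,::-1])
a=cv2.resize(s[215:315,200:360],(800,500),interpolation=2)
cv2.imwrite("pics/s6.png",a[:,:,::-1])
E
```

```text
time: 10.22
position: [0.4688, 0.0006, 0.073]
tool_rot: [0.768, 0.64, 0.0, 0.001]
ft_force: [-0.1, -1.3, 0.3]
grip_width: 0.0471
grip_force: 0.0
time: 10.63
position: [0.4677, 0.0009, 0.0973]
tool_rot: [0.769, 0.64, -0.001, -0.001]
ft_force: [-0.3, -0.1, -1.1]
grip_width: 0.0708
grip_force: 0.0
time: 11.05
position: [0.4708, 0.0003, 0.2169]
tool_rot: [0.768, 0.64, 0.003, 0.004]
ft_force: [0.1, 0.8, 0.0]
grip_width: 0.0717
grip_force: 0.0
[4.70342732e-01 4.03567895e-04 2.16021996e-01]
```

View pics/s6.png

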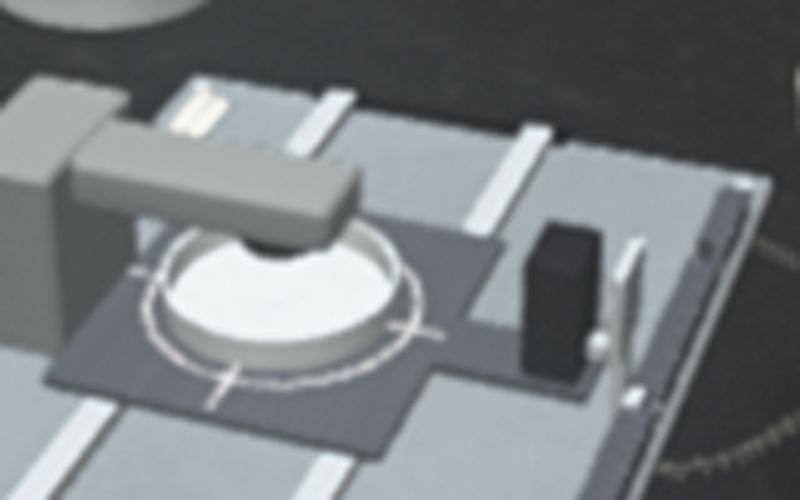

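View pics/w6.png

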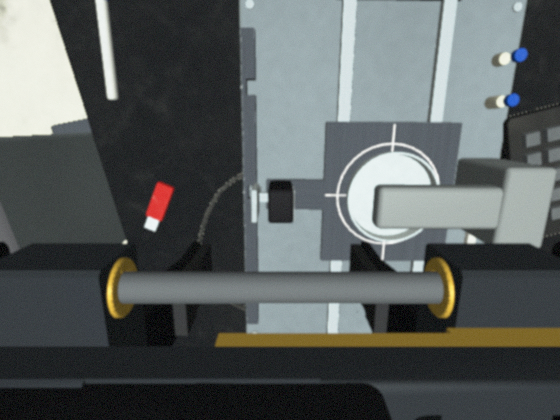

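The side crop shows the tab sprung clear of the grip, with its tooth in the middle notch at (630,398). In the wrist view the dish is centred in the ring at about (390,195). Both steps are met, so I'm handing in.

```bash
python3 -c "
from rig import robot
print(robot.hand_in())"
```

```text
the job is handed in; nothing more can be done
None
```

The job is handed in (no verdict came back): the dish was nudged onto the mark, and the tray was slid about 100 mm to the next detent, where the last pictures show the tab sprung out and the dish centred under the reading head, clear of the gripper.

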